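# Change over the work on a mini wood lathe and hold the next blank between centres

## Task

Change over the work on the mini lathe in the middle of the bench: take the finished turning that lies on the lathe's two bed bars, lay it in the empty pair of V notches of the wooden cradle and let go of it. Then pick up the longer of the two square blanks and hold it steady and level between the lathe's two centre points, in line with them and clear of both, ready for the tailstock to be wound up. Finish while still holding the blank there - it is not put down or let go - and leave everything else on the bench where it is.

Things in the scene. Friction and masses are not known exactly. Their poses are not given: they have to be found in the camera images.
- lathe: The mini wood lathe in the middle of the bench, fixed, on a black-topped board 240 x 470 x 12 mm. Origin: underside of the board, below the middle of the gap between the two points. y runs along the bed from tailstock to headstock, z up, -x is the front. Lathe axis 105 mm above the bench. A second lathe at the far left has work in it: leave it alone.
- between_centres (a point): Point on the lathe axis midway between the two points, 105 mm up: where the middle of the blank is to be held. Axes as the lathe's: y along the lathe axis.
- drive_point (a point): Tip of the drive centre, 82 mm along the lathe's +y from between_centres. It stands out 37 mm from the headstock, a casting 56 mm wide in x, from y = 119 to 201 mm, up to 150 mm; the motor is behind it, x = 53 to 123 mm, also up to 151 mm.
- tail_point (a point): Tip of the live centre, 82 mm along the lathe's -y from between_centres; tips are 164 mm apart, tailstock clamped. It stands out 47 mm from the tailstock, 60 mm wide in x, from y = -129 to -187 mm, casting up to 127 mm and its lever up to 149 mm.
- bed_middle (a point): Middle of the bed, midway between the two bed bars at the height of their tops (55 mm). The bars are round steel, 10 mm thick, along the lathe's y, at x = -14 and +14 mm, their outer sides 38 mm apart.
- tool_rest (a point): Middle of the tool rest's top edge, 101 mm up, 86 mm in front (-x) of the lathe axis: a bar 110 mm long along y, about 10 mm thick, on a post.
- turning: Finished turning, pale wood, loose, 60 to 115 g: a handle 110 mm long along its y, origin on its axis at mid length. Round barrel 34 mm thick over the middle 52 mm; at each end a bead 40 mm thick, from 36 to 52 mm off the middle. At the start it lies along the groove between the bed bars, within 16 mm of midway between the points, its axis 71 mm above the bench.
- cradle: Wooden cradle, fixed, 200 (x) x 110 (y) mm. Origin: centre of underside, z up. Uprights 12 mm thick at y = -42 and +42 mm (72 mm clear between them), tops at 87 mm, each with two 90-degree V notches, 44 mm wide, 22 mm deep, at x = -50 mm (empty) and +50 mm (taken). Between the uprights: a 12 mm base and a stretcher at x = 0, top at 39 mm. Turnings lie along y.
- free_place (a point): Where the turning's origin is when it lies properly in the empty V notches: midway between the uprights, 93 mm above the bench. Axes as the cradle's: y along the turning. Either end may point either way.
- blank: The longer of the two square blanks, plain pale wood, loose, 90 to 165 g: 38 x 125 x 38 mm, long along its y; lies flat on the bench at the robot's right. Origin: centre of its underside, z up. The shorter one (70 mm) lies nearby; the two may have changed places. Either end may face the headstock.
- blank_centre (a point): Middle of the long blank, on its own axis (19 mm above its underside). Axes as the blank's.
- short_blank: The shorter square blank, 38 x 70 x 38 mm, loose, to be left alone. Origin: centre of its underside, long along y.
- turning2: The turning already in the cradle, in the notches at x = +50 mm, 116 mm long along its y, 40 mm thick, loose, to be left alone. Origin on its axis at mid length.
- round_a: Round blank standing between robot and lathe, at the right, 45 mm across, 120 mm tall, loose, to be left alone. Origin: centre of its underside.
- round_b: Round blank standing beyond the square blanks at the right, 45 mm across, 120 mm tall, loose, to be left alone. Origin: centre of its underside.
- chisel: Turning chisel with a dark wooden handle, 260 mm long along its x, 28 mm thick, lying between robot and lathe, to be left alone. Origin: underside, mid length.
- sanding_block: Cork sanding block 57 x 100 x 32 mm, lying between robot and cradle, to be left alone. Origin: centre of its underside.
There are look-alikes about, which are no part of the job. What is shaped like the turning but blue or purple is not meant.

How it is judged:
On the way:
1. the finished turning lies in the empty V notches of the cradle, let go and at rest (x of turning in the frame of free_place between -0.006 and 0.006 m and y of turning in the frame of free_place between -0.018 and 0.018 m and z of turning in the frame of free_place between -0.006 and 0.006 m and angle between the y axis of turning and the y axis of cradle, either way round below 0.1 rad and linear speed of turning below 0.03 m/s and contact force between the fingers and turning below 0.1 N), for 0.3 s.
At the end, for the whole second after the job is handed in: Blank held still in the gripper, its middle within 6 mm (sideways, height) of the lathe axis and 17 mm of midway between the points, within 0.09 rad of the axis, clear of the lathe; turning at rest, let go, in the empty notches (6 mm across and in height, 18 mm along, 0.1 rad) (all of step 1 and x of blank_centre in the frame of between_centres between -0.006 and 0.006 m and z of blank_centre in the frame of between_centres between -0.006 and 0.006 m and y of blank_centre in the frame of between_centres between -0.017 and 0.017 m and angle between the y axis of blank and the y axis of lathe, either way round below 0.09 rad and contact force between the fingers and blank above 2 N and contact force between blank and lathe below 0.2 N and linear speed of blank below 0.02 m/s and angular speed of blank below 0.15 rad/s); the arm keeps its last pose, push and grip.
It fails at once if the short square blank moved more than 30 mm (distance of short_blank from where it was at the start of the episode above 0.03 m).
It fails at once if the turning already in the cradle moved more than 30 mm (distance of turning2 from where it was at the start of the episode above 0.03 m).
It fails at once if a standing round blank moved more than 30 mm (distance of any of round_a, round_b from where it was at the start of the episode above 0.03 m).
It fails at once if the chisel or sanding block moved more than 30 mm (distance of any of chisel, sanding_block from where it was at the start of the episode above 0.03 m).
It also fails if it takes over 59 s, if anything falls off the work surface, if the arm or the gripper's body presses on something with over 40 N, if the wrist force passes 120 N, or if a joint passes its speed limit or range.

## Robot

A 7-joint arm with a two-finger parallel gripper is mounted at the origin on the work surface. World frame = base frame: x ahead of the robot, y to its left, z up, the work surface at z = 0. Lengths are in m, angles in rad, forces in N, time in s.
With the tool pointing down it reaches from about 0.425 to 0.825 m from the base axis. Payload 3.6 kg.
Tool frame: the origin (TCP) lies where the fingers leave the gripper's body, on its centre line; the fingertips stand 73 mm ahead of it and the grasp point (between the pads) lies 54 mm ahead of it; z points along the fingers, y is the line along which they close (so a half turn about z gives the same grasp; the last joint's range is limited). The gripper opens to 85 mm and grips with 20 to 120 N. Pads are 22 mm wide; open, the fingers measure 114 mm over their backs; the gripper's body (76 mm by 85 mm) begins 54 mm behind the grasp point. The pads swing forward as they close: fully open they stand 13 mm farther back than shut.
Start: joints at [1.25, 0.615, -0.013, 1.423, 0.008, 1.103, -0.04], TCP at [0.188, -0.622, 0.304] pointing down, gripper open.
Joint ranges: [-3.12, 3.12], [-0.3, 2.06], [-1.34, 1.32], [0.26, 2.42], [-1.36, 4.5], [0.01, 1.98], [-2.84, 2.84]. Speed limits (rad/s): [2.79, 2.79, 3.14, 3.14, 3.14, 3.14, 3.14].

## Interface

Orientations are given as a unit quaternion [x, y, z, w].
In Python, from station import arm, snapshot, camera_info, ticket gives the robot as it stands. Calls block until the motion is done:
- arm.movep(position, orientation): joint-space move of the TCP to a pose.
- arm.line_to(position, velocity=0.15, ori=None): straight line of the TCP; ori=None keeps the orientation; velocity is the mean speed in m/s.
- arm.move_j(angles): joint-space move.
- arm.move_gripper(opening, effort=None): opening from 0.0 (shut) to 1.0 (fully open); effort is the grip in N (None keeps the last); returns when the fingers have stopped.
- arm.pause(seconds).
- arm.ik(position, orientation): joint angles nearest the present ones, or None.
- snapshot(name): name is "side" or "top" or "wrist"; returns the picture (480x640x3 uint8, blue, green, red); there is no depth.
- camera_info(name): a dict with "fx", "fy", "cx", "cy" (pixels), "dist_coeffs" ([k1, k2, p1, p2, k3] as OpenCV has them; the pictures are not rectified), "R" (3x3) and "t" (3): a world point X has camera coordinates R X + t; the wrist camera has in their place "T_tool_cam" (4x4, takes a point from camera to tool coordinates, whose origin is the TCP and whose axes are the flange's). Camera axes: x right, y down, z forward; pixel columns grow to the right and rows downward; lengths in m; the calibration is good to about 2 mm. A picture is of the moment at which its call begins: read the wrist's pose just before it. camera_info takes no time and is no camera call.
A pose or a line that the arm cannot do raises arm.MotionError and nothing moves.
- ticket.finish_job(): hands the job in; it is judged then, once.
Readings, each from a call of its own:
- arm.read_time(): time.
- arm.read_joint_positions(): joint angles.
- arm.read_dq(): joint speeds.
- arm.read_effort(): joint torques, N m.
- arm.read_tool_pos(): TCP position.
- arm.read_eef_rot(): TCP orientation.
- arm.read_ft_force(): force on the tool from outside, world axes, zero at the start.
- arm.read_wrist_torque(): the same for the moment, N m.
- arm.read_opening(): opening from 0.0 (shut) to 1.0 (fully open).
- arm.read_finger_force(): force on a finger pad.
Only numpy, scipy, OpenCV 4.12 (cv2) and the standard library are available. Lean on these libraries where they do the work, as an engineer would, in place of code of your own. Each camera call takes 0.05 s, during which the arm holds its last target. There are 200 camera calls.

## Working session

There is one attempt and no reset: what is moved stays moved. The work goes in short steps, each a Python script; the robot and the scene stay as the last script left them, time stands still between calls to the robot, and variables do not carry over. Pictures are saved under pics/ and viewed, at most 12 in all, crops included, and the job is handed in when it is done.

```bash
mkdir -p pics; ls
python3 - <<'E'
from station import arm, snapshot, camera_info
import cv2
for n in("top","side"):
    cv2.imwrite(f"pics/{n}0.png",snapshot(n)); print(n,camera_info(n))
print(camera_info("wrist")); print(arm.read_time(),arm.read_eef_rot())
E
```

```text
pics
top {'fx': 487.27235935527017, 'fy': 487.27235935527017, 'cx': 312.20438670439086, 'cy': 236.83851641219252, 'dist_coeffs': array([0.04273682, 0.        , 0.        , 0.        , 0.        ]), 'R': array([[-2.73110353e-02, -9.99625053e-01, -1.96504679e-03],
       [-9.95847084e-01,  2.73785003e-02, -8.68274360e-02],
       [ 8.68486803e-02, -4.14461046e-04, -9.96221429e-01]]), 't': array([-0.0579866 ,  0.55371876,  1.09055463])}
side {'fx': 517.952659254249, 'fy': 517.952659254249, 'cx': 319.9618116248276, 'cy': 225.726131630095, 'dist_coeffs': array([-0.10116078,  0.        ,  0.        ,  0.        ,  0.        ]), 'R': array([[ 0.97494991, -0.22240209, -0.00316091],
       [-0.11402429, -0.48754861, -0.86561817],
       [ 0.1909742 ,  0.84429477, -0.50069471]]), 't': array([-0.53587102,  0.12033605,  1.42200674])}
{'fx': 387.1581288100694, 'fy': 387.1581288100694, 'cx': 323.2737101177423, 'cy': 241.18311303496023, 'dist_coeffs': array([-0.05397497,  0.        ,  0.        ,  0.        ,  0.        ]), 'T_tool_cam': array([[ 4.50598671e-04, -9.45713954e-01, -3.24999868e-01,
         8.38950054e-02],
       [ 9.99999877e-01,  4.93555394e-04, -4.97341995e-05,
         1.46983427e-04],
       [ 2.07439764e-04, -3.24999805e-01,  9.45714060e-01,
        -7.03581852e-02],
       [ 0.00000000e+00,  0.00000000e+00,  0.00000000e+00,
         1.00000000e+00]])}
0.1 [ 9.89221487e-01  1.46422197e-01 -1.90827759e-04 -1.16338780e-03]
```

View pics/top0.png

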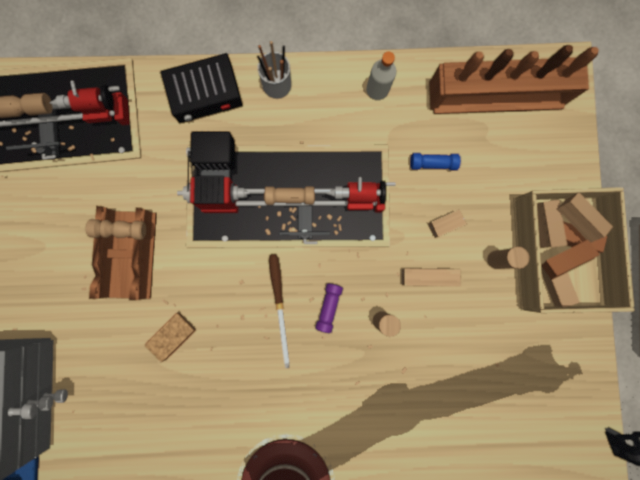

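View pics/side0.png

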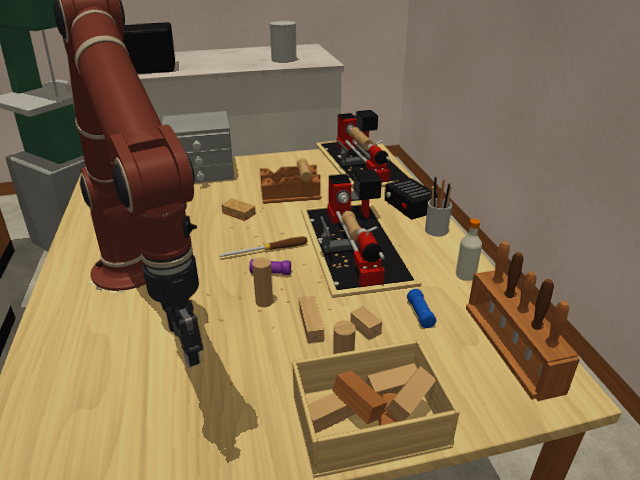

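The top view shows the lathe at about (290,195), with the turning on its bed at (290,196). The cradle is at (122,253), with its empty notches toward the robot at about y=278. The long blank is at (432,277) and the short one at (448,222). The blue (435,161) and purple (329,308) pieces and the left lathe's work (20,105) are look-alikes. The pale wooden handle on the middle lathe's bed is the one meant.

```bash
cat > h.py <<'E'
import numpy as np, cv2
from scipy.spatial.transform import Rotation as Rn
from station import arm, snapshot, camera_info, ticket
def cam(name, pose=None):
    c=camera_info(name); K=np.array([[c['fx'],0,c['cx']],[0,c['fy'],c['cy']],[0,0,1]]); d=np.array(c['dist_coeffs'])
    if name=='wrist':
        T=np.eye(4); T[:3,:3]=Rn.from_quat(pose[1]).as_matrix(); T[:3,3]=pose[0]
        W=np.linalg.inv(T@np.array(c['T_tool_cam'])); R,t=W[:3,:3],W[:3,3]
    else: R,t=np.array(c['R']),np.array(c['t'])
    return K,d,R,t
def cast(C,px,z):
    K,d,R,t=C; u=cv2.undistortPoints(np.array(px,float).reshape(-1,1,2),K,d).reshape(-1,2)
    D=np.c_[u,np.ones(len(u))]@R; o=-R.T@t
    return o+D*((z-o[2])/D[:,2])[:,None]
def proj(C,X):
    K,d,R,t=C; return cv2.projectPoints(np.array(X,float).reshape(-1,1,3),cv2.Rodrigues(R)[0],t.reshape(3,1),K,d)[0].reshape(-1,2)
def shot(fn):
    p=(np.array(arm.read_tool_pos()),np.array(arm.read_eef_rot())); im=snapshot('wrist'); cv2.imwrite(f'pics/{fn}.png',im); np.savez(f'pics/{fn}.npz',p=p[0],q=p[1]); return im,cam('wrist',p)
def load(fn):
    f=np.load(f'pics/{fn}.npz'); return cv2.imread(f'pics/{fn}.png'),cam('wrist',(f['p'],f['q']))
def q(psi):
    """tool down; tool x axis at world angle psi, tool y at psi-90deg"""
    c,s=np.cos(psi),np.sin(psi); return Rn.from_matrix(np.array([[c,s,0],[s,-c,0],[0,0,-1]])).as_quat()
E
python3 - <<'E'
from h import *
C=cam('top'); np.set_printoptions(precision=4,suppress=True)
for n,px,z in[('board corners',[(193,152),(385,152),(384,242),(193,242)],.012),('turning',[(266,195),(314,196)],.071),('cradle corners',[(99,208),(156,209),(151,298),(90,297)],.08),('blank',[(404,277),(460,277)],.038),('short',[(432,230),(465,214)],.038),('roundA',[(389,324)],.12),('roundB',[(517,258)],.12),('axis tips',[(247,194),(334,195)],.105)]:
    print(n,cast(C,px,z)[:,:2].tolist())
im=cv2.imread('pics/top0.png'); cv2.imwrite('pics/topc.png',cv2.resize(im[140:340,70:480],None,fx=1.95,fy=1.95,interpolation=cv2.INTER_CUBIC))
print(Rn.from_quat(arm.read_eef_rot()).as_matrix())
E
```

```text
board corners [[0.7598243075905206, 0.2002343573839478], [0.7476368481255442, -0.2489927713276888], [0.5364690556244107, -0.23839927175707254], [0.5485836423307736, 0.20188190124533695]]
turning [[0.6432398667042963, 0.02624334498030395], [0.6381185008991195, -0.07954484999594769]]
cradle corners [[0.6224594017237054, 0.387094262866728], [0.6171199351710619, 0.26477125791971323], [0.42526136369918505, 0.27512247423267455], [0.4314075938994553, 0.40376894266872254]]
blank [[0.4548838360389893, -0.2759965237576081], [0.4516963487782402, -0.40041175830836323]]
short [[0.5587517341360251, -0.34352437270124025], [0.5929458325109286, -0.4192440456588181]]
roundA [[0.3597500008535233, -0.22572394481765595]]
roundB [[0.4880951432810492, -0.4945673020884627]]
axis tips [[0.6404696385140153, 0.06356177342187883], [0.6332364477550572, -0.12207807200244486]]
[[ 0.9571  0.2897 -0.0007]
 [ 0.2897 -0.9571  0.0022]
 [-0.     -0.0024 -1.    ]]
```

View pics/topc.png

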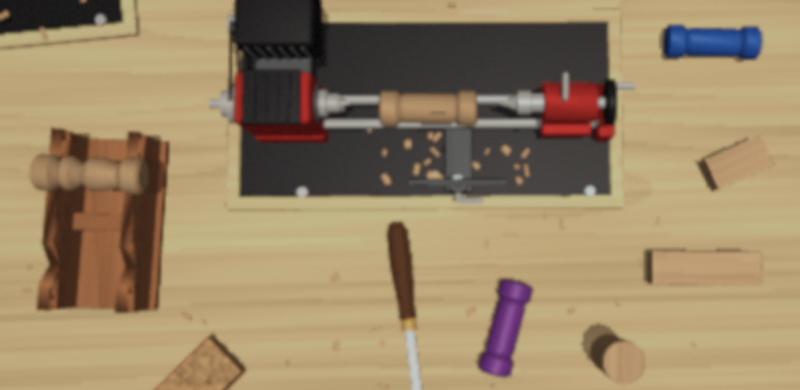

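The crop confirms it: the pale handle lies on the middle lathe's bars (crop (427,108)), the near notches are empty, and the long blank is at (706,266) against the shorter at (737,162). Next I'll take wrist views over all three.

Run:
```python
from h import *
for n,p in(('wb',[.45,-.338,.33]),('wl',[.64,-.027,.37]),('wc',[.50,.333,.34])):
    arm.movep(p,q(np.pi/2)); arm.pause(.2); shot(n)
print(arm.read_time(),arm.read_joint_positions())
a=[cv2.imread(f'pics/{n}.png') for n in('wb','wl','wc')]
m=np.zeros((600,800,3),np.uint8)
m[:300,:400]=cv2.resize(a[0],(400,300));m[:300,400:]=cv2.resize(a[2],(400,300));m[300:,:400]=cv2.resize(a[1],(400,300))
cv2.imwrite('pics/m1.png',m)
```

```text
5.1083 [-0.34685598  0.5386468  -0.45394349  1.51194047  0.24954596  1.14868773
 -0.8495783 ]
```

View pics/wl.png

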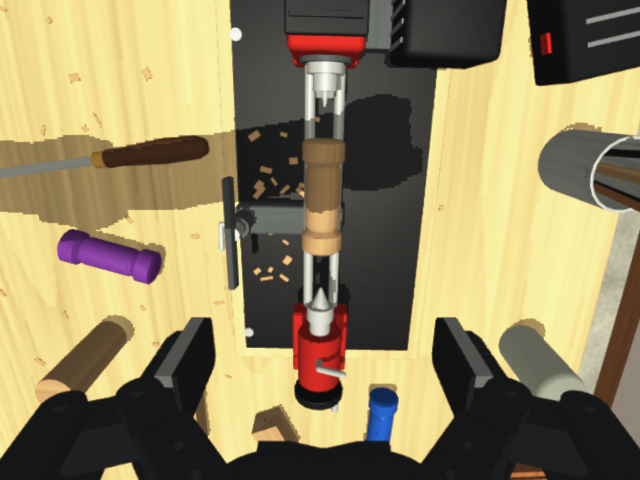

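View pics/wc.png

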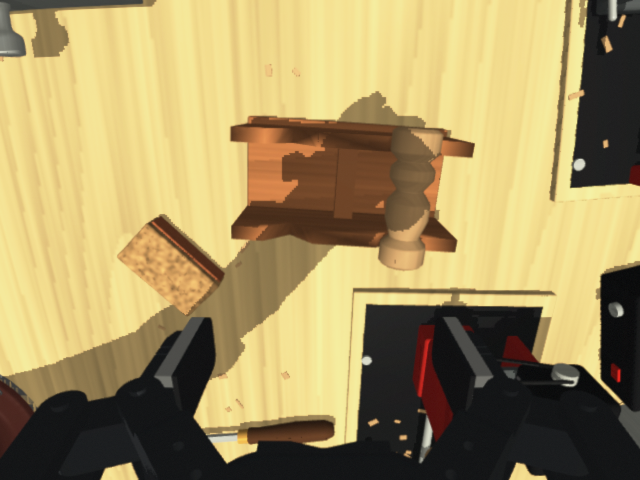

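View pics/wb.png

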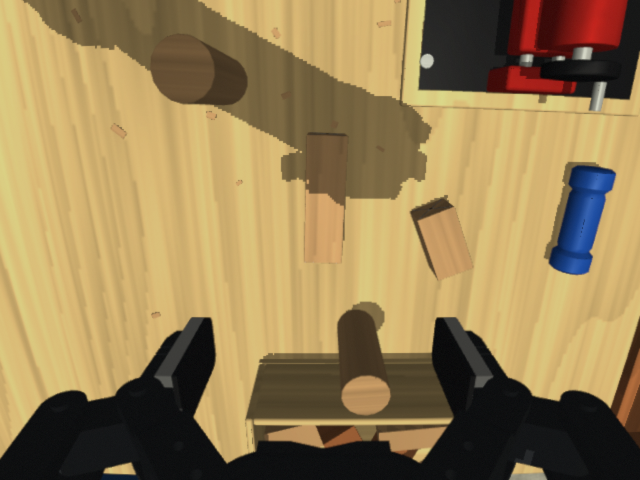

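The wrist views show:
- **Lathe (wl):** the tips at about (325,103) and (320,290), and the turning from (323,140) to (321,255).
- **Cradle (wc):** empty notches at about (290,130) and (290,230).
- **Blank (wb):** top face about (308,133)-(347,133)-(342,263)-(304,262).

I'll enlarge the cradle for exact edges.

Run:
```python
from h import *
np.set_printoptions(precision=4,suppress=True)
im,C=load('wl')
print('tips',cast(C,[(325,103),(320,290)],.105)[:,:2].tolist())
print('turn beads L/R', cast(C,[(304,147),(345,147),(301,245),(342,245)],.071)[:,:2].tolist(), 'ends',cast(C,[(323,139),(322,255)],.075)[:,:2].tolist())
print('board',cast(C,[(232,15),(245,349),(408,349),(437,67)],.012)[:,:2].tolist())
print('bars outer',cast(C,[(306,120),(345,120),(304,270),(340,270)],.052)[:,:2].tolist())
im,C=load('wb')
print('blank',cast(C,[(308,133),(347,133),(342,263),(304,262)],.038)[:,:2].tolist())
im,C=load('wc')
a=cv2.resize(im[105:285,220:485],None,fx=3,fy=3,interpolation=cv2.INTER_CUBIC)
cv2.imwrite('pics/wcc.png',np.clip(a*1.5,0,255).astype(np.uint8))
```

```text
tips [[0.6415019956834178, 0.05936895136544542], [0.6365490909593319, -0.11004776764560226]]
turn beads L/R [[0.6220026560033644, 0.020757257343135202], [0.6602805830546169, 0.020670069217510093], [0.6172185179087609, -0.07632419411503172], [0.6587247708320866, -0.07642259654899877]] ends [[0.6397627402781798, 0.028287271699167792], [0.6384587421728404, -0.08567415626874922]]
board [[0.5497177602839506, 0.14499721075086508], [0.5373544971535942, -0.24103673414273377], [0.7498732006299622, -0.2416103929985333], [0.7569978568737046, 0.09634620843945624]]
bars outer [[0.6234344317878093, 0.04452179673172279], [0.6609576597709771, 0.04444052918904792], [0.6186945864677141, -0.11198525345720234], [0.6579003915993878, -0.11207745144289963]]
blank [[0.43556476825327495, -0.2764211388955478], [0.47089562909363575, -0.2764919429304196], [0.46799602215439434, -0.40340962824069043], [0.4296788327585571, -0.402236065167303]]
```

View pics/wcc.png

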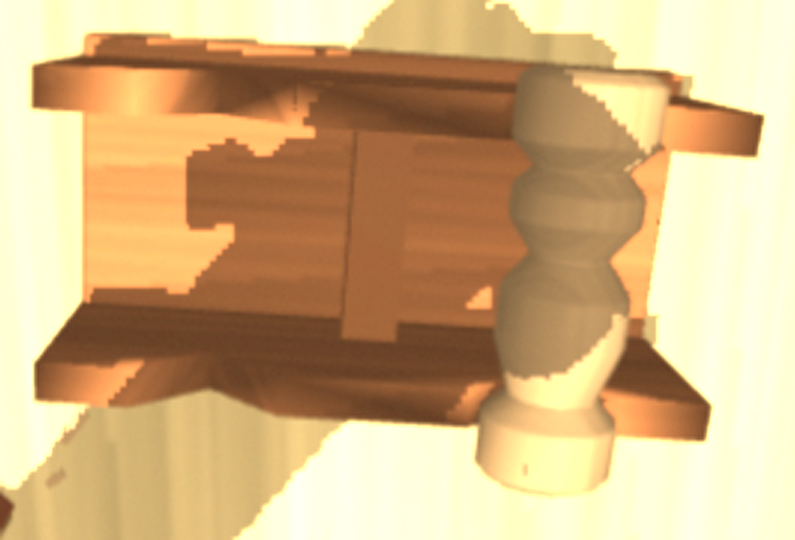

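Run:
```python
from h import *
np.set_printoptions(precision=4,suppress=True)
im,C=load('wc')
P=np.array([(37,362),(37,398),(707,438),(707,403),(34,66),(34,106),(757,155),(760,118)],float)/3+[220,105]
X=cast(C,P,.087)[:,:2]; print(X); 
for i in range(0,8,4): print(X[i:i+4].mean(0), np.linalg.norm(X[i+1]-X[i+2]))
mid=X.mean(0); d=(X[2]+X[3]-X[0]-X[1])+(X[6]+X[7]-X[4]-X[5]); d/=np.linalg.norm(d)
print('cradle',mid,'xdir ang',np.arctan2(d[1],d[0]),'free',mid-.05*d, 'uprights',X[4:].mean(0)-X[:4].mean(0))
```

```text
[[0.4218 0.3188]
 [0.4209 0.3078]
 [0.6199 0.2947]
 [0.6187 0.3058]
 [0.4272 0.402 ]
 [0.4264 0.3914]
 [0.625  0.3782]
 [0.6247 0.3882]]
[0.5203 0.3068] 0.19943057222658586
[0.5258 0.39  ] 0.1990883634748444
cradle [0.5231 0.3484] xdir ang -0.06700204504182233 free [0.4732 0.3517] uprights [0.0055 0.0832]
```

Run:
```python
from h import *
np.set_printoptions(precision=4,suppress=True)
o=q(np.pi/2-.03); x,y=.6396,-.0287
arm.movep([x,y,.28],o); arm.line_to([x,y,.132],.12)
print(arm.read_ft_force())
arm.move_gripper(0.0,50); arm.pause(.2)
print('op',arm.read_opening(),arm.read_finger_force(),arm.read_ft_force(),arm.read_tool_pos())
arm.line_to([x,y,.30],.12); arm.pause(.2)
print('op',arm.read_opening(),arm.read_finger_force(),arm.read_ft_force(),arm.read_time())
shot('wg')
```

```text
[-0.484  -0.0716 -0.0143]
op 0.3792334640960153 49.36295986175537 [-2.5804 -0.6441  5.9014] [ 0.639  -0.0287  0.1327]
op 0.3802498882212513 49.58986580371857 [ 0.1938 -0.392  -0.8807] 10.4333
```

View pics/wg.png

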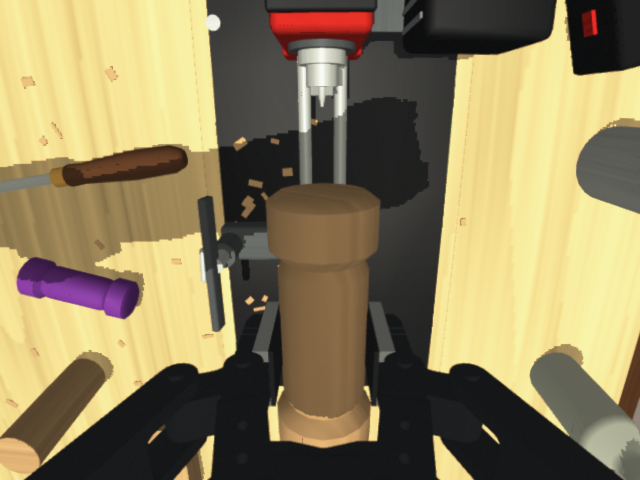

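The turning is held level and central, weighing about 90 g. Next I'll place it.

Run:
```python
from h import *
np.set_printoptions(precision=4,suppress=True)
o=q(np.pi/2-.067); x,y=.4732,.3517
arm.movep([x,y,.30],o); arm.line_to([x,y,.175],.12); arm.pause(.2); f0=np.array(arm.read_ft_force()); print(f0)
for z in np.arange(.165,.1525,-.002):
    arm.line_to([x,y,z],.04); f=np.array(arm.read_ft_force())-f0; print(z,f,arm.read_tool_pos()[2])
    if f[2]>4: break
print(arm.read_time())
```

```text
[ 0.3153 -0.1851 -1.2959]
0.165 [-0.2101  1.8034  0.078 ] 0.16450673555023732
0.163 [-0.9268 -0.4197  0.8391] 0.16291349410263115
0.161 [-0.3342  0.2915  0.489 ] 0.16087239938729783
0.159 [0.287  0.2221 0.0317] 0.15884216957169206
0.157 [-0.1444 -0.3895  0.7991] 0.15682352167155683
0.155 [-1.4362 -1.7291  5.795 ] 0.15579067910818595
15.0583
```

Run:
```python
from h import *
np.set_printoptions(precision=4,suppress=True)
o=q(np.pi/2-.067); x,y=.4732,.3517
arm.move_gripper(.75); arm.pause(.2); print(arm.read_finger_force(),arm.read_ft_force())
arm.line_to([x,y,.34],.15); arm.pause(.2); shot('wp'); print(arm.read_time())
```

```text
0.0 [ 0.2231 -0.0779  0.328 ]
17.3
```

View pics/wp.png

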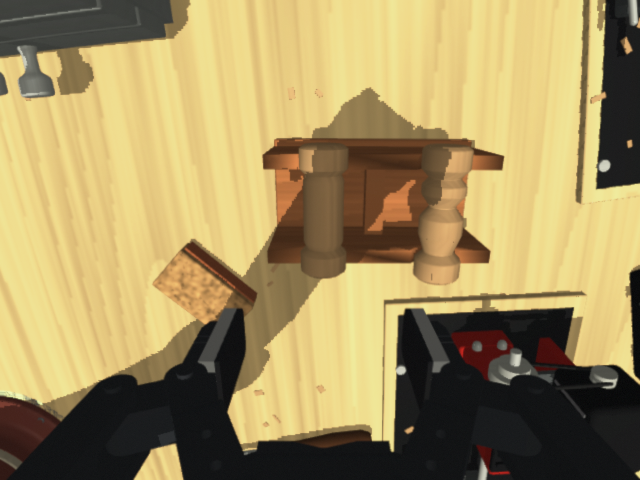

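The turning lies in the near notches, from (324,150) to (323,268), parallel to its neighbour and let go. Next is the blank.

Run:
```python
from h import *
np.set_printoptions(precision=4,suppress=True)
im,C=load('wp'); E=cast(C,[(324,147),(323,276)],.093); print('placed ends',E[:,:2],E.mean(0)[:2])
o=q(np.pi/2-.035); x,y=.451,-.3396
arm.movep([x,y,.28],o); arm.line_to([x,y,.15],.15); arm.line_to([x,y,.078],.1); print(arm.read_ft_force())
arm.move_gripper(0.0,60); arm.pause(.2)
print('op',arm.read_opening(),arm.read_finger_force(),arm.read_ft_force(),arm.read_tool_pos())
arm.line_to([x,y,.30],.12); arm.pause(.2)
print('op',arm.read_opening(),arm.read_finger_force(),arm.read_ft_force(),arm.read_wrist_torque(),arm.read_time())
shot('wh')
```

```text
placed ends [[0.4771 0.4059]
 [0.4688 0.2936]] [0.4729 0.3497]
[ 0.3307 -0.1581 -0.7435]
op 0.43526484161056855 61.61723971366882 [-0.7754 -0.4132  5.6612] [ 0.4515 -0.3399  0.0789]
op 0.4356012417112205 60.880712270736694 [ 0.2541  0.0185 -1.8686] [ 0.0403 -0.0176  0.0101] 24.4
```

View pics/wh.png

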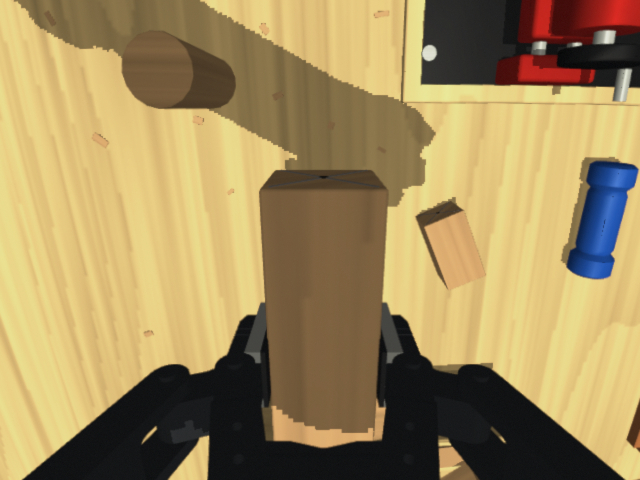

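Run:
```python
from h import *
np.set_printoptions(precision=4,suppress=True)
im,C=load('wh'); f=np.load('pics/wh.npz'); T=Rn.from_quat(f['q']).as_matrix()
print('front top corners expect',proj(C,[T@np.array([.0625,s*.019,.0409])+f['p'] for s in(-1,1)]),'seen (260,189),(388,189)')
im,C=load('wg'); print('drive tip',cast(C,[(322,105)],.105))
o=q(np.pi/2-.028); x,y=.639,-.0253
arm.movep([x,y,.30],o); arm.line_to([x,y,.215],.12); arm.pause(.2)
im,C=shot('wq'); s=snapshot('side'); cv2.imwrite('pics/sq.png',s); print(arm.read_tool_pos(),arm.read_time())
m=np.zeros((600,800,3),np.uint8)
m[:,:400]=cv2.resize(im[0:360,200:440],(400,600),interpolation=cv2.INTER_CUBIC); m[:,400:]=cv2.resize(s[170:290,310:390],(400,600),interpolation=cv2.INTER_CUBIC)
cv2.imwrite('pics/m2.png',m)
```

```text
front top corners expect [[257.6369 185.9133]
 [388.4902 185.9623]] seen (260,189),(388,189)
drive tip [[0.6411 0.0575 0.105 ]]
[ 0.6392 -0.0253  0.2156] 26.975
```

View pics/m2.png

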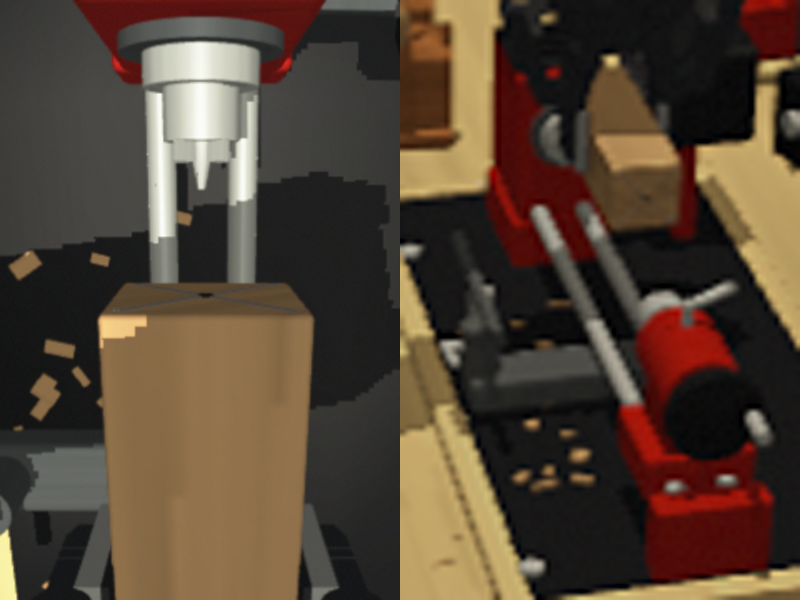

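Run:
```python
from h import *
np.set_printoptions(precision=4,suppress=True)
im,C=load('wq'); f=np.load('pics/wq.npz'); T=Rn.from_quat(f['q']).as_matrix()
t=cast(C,[(321.2,114)],.105)[0]
print('tip',t,'tool frame',T.T@(t-f['p']),'mark expect',proj(C,[T@np.array([.0625,0,.0599])+f['p']]),'seen (323,177)')
im,C=load('wl'); f=np.load('pics/wl.npz'); print(cast(C,[(325,105),(320.5,289)],.105)[:,:2])
```

```text
tip [0.6411 0.0563 0.105 ] tool frame [ 0.0816 -0.0009  0.111 ] mark expect [[323.0775 175.1651]] seen (323,177)
[[ 0.6415  0.0578]
 [ 0.637  -0.109 ]]
```

Everything agrees to about 1 mm: the drive tip is 81.6 mm ahead and 0.9 mm off the blank's axis. Next I'll lower to lathe height and verify.

Run:
```python
from h import *
np.set_printoptions(precision=4,suppress=True)
f0=np.array(arm.read_ft_force())
arm.line_to([.639,-.0255,.1646],.08); arm.pause(.5)
print(arm.read_tool_pos(),np.array(arm.read_ft_force())-f0,arm.read_finger_force(),np.abs(arm.read_dq()).max(),arm.read_time())
im,C=shot('wf'); s=snapshot('side'); t=snapshot('top')
m=np.zeros((600,800,3),np.uint8)
m[:,:400]=cv2.resize(im[0:360,200:440],(400,600),interpolation=cv2.INTER_CUBIC); m[:300,400:]=cv2.resize(s[170:290,270:430],(400,300),interpolation=cv2.INTER_CUBIC)
m[300:,400:]=cv2.resize(t[190:310,60:220],(400,300))
cv2.imwrite('pics/m3.png',m)
```

```text
[ 0.639  -0.0255  0.1647] [-1.0661  0.6829 -0.0287] 60.85212707519531 0.0027947337893631805 28.2583
```

View pics/m3.png

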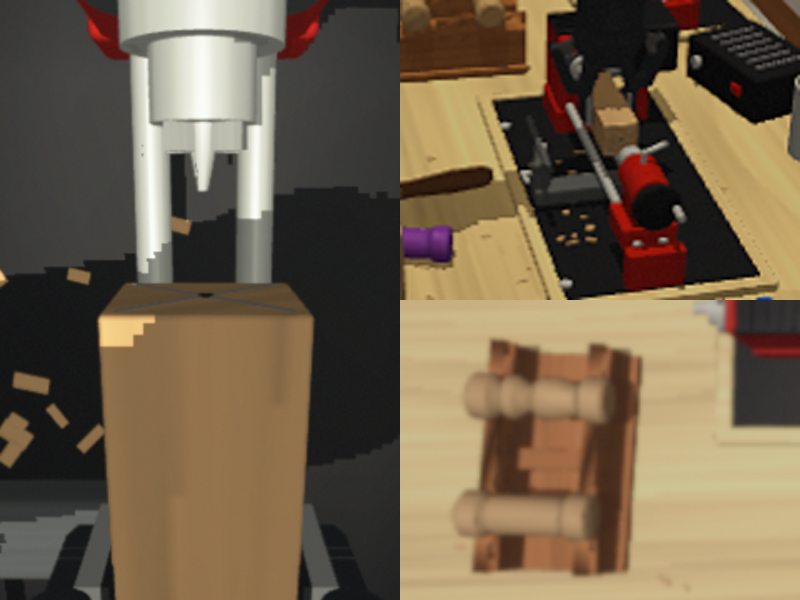

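The drive tip (203,190) is in line with the blank's end mark (205,295) and clear of it. The tail is clear too, and the turning sits in the cradle. Handing in.

```bash
python3 -c "
from station import ticket
print(ticket.finish_job())"
```

```text
the job is handed in; nothing more can be done
None
```

I handed the job in with the turning lying free in the empty cradle notches and the long blank held level between the lathe centres, within about 1 mm of the axis by my measurements; the hand-in gave no verdict.

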